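# Open the dormitory lockbox padlock and hold it up

## Robot

A 7-joint arm with a two-finger parallel gripper is mounted at the origin on the work surface. World frame = base frame: x ahead of the robot, y to its left, z up, the work surface at z = 0. Lengths are in m, angles in rad, forces in N, time in s.
With the tool pointing down it reaches from about 0.35 to 0.9 m from the base axis. Payload 7.2 kg.
Tool frame: the origin (TCP) lies at the very end of the fingers, on their centre line; the grasp point (between the pads) lies 19 mm behind it (arm.tcp_to_grasp is the distance from the TCP to the grasp point, in m); x points along the fingers, y is the direction in which the jaws open and shut, and the axes are right-handed (so a half turn about x gives the same grasp; the last joint's range is limited). The gripper opens to 85 mm and grips with 20 to 120 N. Pads are 22 mm wide; open, the fingers measure 114 mm over their backs; the gripper's body (76 mm by 85 mm) begins 54 mm behind the grasp point. The pads swing forward as they close: fully open they stand 13 mm farther back than shut.
Start: joints at [1.276, 0.411, -0.013, 1.596, 0.006, 1.134, -0.082], TCP at [0.141, -0.609, 0.231] pointing down, gripper open.
Joint ranges: [-2.95, 2.95], [-0.29, 1.99], [-1.47, 1.44], [0.14, 2.54], [-1.03, 4.17], [0.13, 1.85], [-2.86, 2.86]. Speed limits (rad/s): [2.39, 2.39, 3.01, 3.01, 3.14, 3.14, 3.14].

## Interface

Orientations are given as [roll, pitch, yaw] about the fixed x, y, z axes, in that order (R = Rz(yaw) Ry(pitch) Rx(roll)).
In Python, from workcell import arm, camera, camera_params, silhouettes gives the robot as it stands. The module is installed in compiled form; this text tells all that it offers.
- The arm moves only by the shell command python3 -m inch 'ROWS' [FORCE]. ROWS is JSON, a list of rows, each an object with "xyz": the shift along the tool's x, y, z in mm, a list of three; "spin": the turn about the tool's x in degrees; "grip": the finger opening in mm, from 0 to 85.4. In form: [{"xyz": [dx, dy, dz], "spin": spin, "grip": grip}, ...]. A call has exactly 8 rows; each row is the pose to reach, as a shift and turn from the pose measured when the call began, along the tool's axes at that moment; what a row does not reach only later rows make up. A row lasts 1/12 s, in which the tool goes at most 41.7 mm and 7.16 degrees, less where a joint would pass 70% of its speed; a pose out of reach is approached as far as the arm can. A call with a gripper value outside its range is refused whole. The fingers move at their own pace and stop on an object; FORCE is the grip in N (left out, the last holds). Time passes only in rows, so rows that repeat a pose let the fingers close, or fill a call up. It gives the time, the measured TCP pose, the force and the opening at its end, in the units of the state.
- arm.observe(): the state, without advancing time (a new reading comes with each control period).
- camera(name): name is "scene" or "top" or "wrist"; returns (picture, depth): 480x640x3 uint8, red, green, blue; 480x640 float32, m along the optical axis (not along the pixel's ray), 0 where there is no reading.
- camera_params(name): a dict with "vertical_fov" (degrees; the focal length in pixels is half the picture's height over the tangent of half this angle, whatever the lens; pixels are square), "cx", "cy" (the principal point, pixels), "k1" (the pictures are not rectified: a ray, as slopes to the right and down, at radius r is drawn at 1 + k1 r^2 times it, then the intrinsics apply), "rvec" (rotation vector, rad) and "tvec" (3), from world to camera coordinates, as OpenCV has them. Camera axes: x right, y down, z forward; pixel columns grow to the right and rows downward; lengths in m; the calibration is good to about 2 mm. A picture is of the moment at which its call begins: read the wrist's pose just before it. camera_params takes no time and is no camera call; for the wrist camera it gives the pose at the moment of the call.
- arm.sign_off(): hands the job in, once; it reports no verdict.
Trained networks look in the newest picture that a camera, given by its name, has taken for a name from the list of things; names that differ only in an ending like _2 or _b are one class to them, and where a whole thing is asked for, a point or a joint stands for the part that bears it (a point fixed in the world has none). Each returns a list of dicts, best first, with "conf" (0 to 1); they miss things now and then, are a little off and sometimes report something else, mostly with a low value. They report only what shows in the picture. A call takes as long as a camera call.
- silhouettes(name, camera): "mask" (480x640 bool, what is visible of it) and "uv" ([column, row] in pixels, amid what is visible of it).
The state is a dict: "t": time; "qpos": joint angles; "qd": joint speeds; "tau": joint torques, N m; "tcp_pos": TCP position; "eef_rot": TCP orientation; "wrist_force": force on the tool from outside, world axes, zero at the start; "ft_torque": the same for the moment, N m; "finger_gap": finger opening in m.
Only numpy, scipy, OpenCV 4.12 (cv2) and the standard library are available. Lean on these libraries where they do the work, as an engineer would, in place of code of your own. Each camera call takes 0.05 s, during which the arm holds its last target.

## Task

Take the combination padlock off the lockbox on the study desk: turn its dial, feeling for the clicks, until the pointer rests in the notch at the index mark by the shackle, then pull the shackle all the way out. Grip the open padlock, lift it off the hasp and finish while holding it up at least 10 cm above where it lay, still, level with its dial upwards and its shackle open; leave the other things on the desk and on the lid where they are.

Things in the scene. Friction and masses are not known exactly. Their poses are not given: they have to be found in the camera images.
- lockbox: grey steel lockbox fixed to the desk, 206 (x) x 266 (y) x 70 mm high; origin at the centre of its underside, z up, -x its front edge, roughly towards the robot. Its lid (z 70 mm) carries, fixed, a seat for the padlock and an upright hasp plate in front of it.
- seat (a point): centre of the top of the seat block (70 x 70 mm, 14 mm high) on which the padlock lies, at (30, 0, 84) mm in the lockbox frame. Behind the padlock a lip rises 8 mm above the seat. Lip and hasp plate keep the padlock from turning and sliding, with about 2 mm play.
- hasp_eye (a point): centre of the closed 14 mm square eye in the hasp plate, at (-7, 21, 100) mm in the lockbox frame. The shackle's free leg runs through it, so the padlock cannot be lifted while shut. The plate is steel, 5 mm thick (along x), 66 mm wide (along y), top at z 112 mm.
- hasp_slot (a point): middle of the 14 mm wide slot, open at the top, in the hasp plate, for the shackle's other leg (the one that stays in the padlock); at (-7, -21, 100) mm in the lockbox frame.
- padlock: loose steel combination padlock, about 0.35 to 0.55 kg, lying face up on the seat, axes as the lockbox's. Body 64 (x) x 60 (y) x 32 mm thick; origin at the centre of its underside, z up out of the dial face, -x towards the shackle. The dial on the face is 42 mm across, its top 66 mm above the origin. Both 64 mm long sides are free for fingers (60 mm across y), down to the seat.
- index_mark (a point): the index mark: a short dark bar (8 x 3 mm) on the padlock's face between dial and shackle, at (-27, 0, 33) mm in the padlock frame
- shackle_bar (a point): middle of the cross-bar of the U-shaped shackle, round steel 9 mm thick, along the padlock's y and straight for 26 mm; when shut at (-92, 0, 16) mm in the padlock frame, 30 mm above the lid. Legs at y +21 and -21 mm (33 mm free between them); 48 mm free between bar and hasp plate.
- shackle (a joint): how far the shackle is pulled out, m, along the padlock's -x: 0 shut, 0.028 fully out (stop). With the dial right it slides with about 3 N friction and stays where left; else it is blocked after about 9 mm of play. Fully out, the free leg's tip is clear of body and hasp eye by about 10 mm and the padlock lifts straight up.
- dial (a joint): dial angle, rad, growing counter-clockwise seen from above; 0 = pointer at the index mark, the only place where the lock opens. Click notches every 0.524 rad (30 degrees), 0 being one; it settles in a notch when let go; about 0.07 N m to pass a click. It starts 2 or 3 notches counter-clockwise of the mark (1.05 or 1.57). Stops at -1.4 and 2.8.
- dial_grip (a point): on the dial's axis, 53 mm above the padlock's origin: the middle of the dial's upright grip bar, 36 mm long, 13 mm thick, 26 mm high (40 to 66 mm above the padlock's origin). The point's axes turn with the dial: bar along its x, pointer end (white line) at -x; gripped across y.
- eraser: bystander on the lid's +y side: white eraser in a card sleeve, 45 x 20 x 12 mm; origin at the centre of its underside
- tape_roll: bystander on the lid's -y side: clear tape roll lying flat, 48 mm across, 16 mm high; origin at the centre of its underside
- mug: bystander on the desk to the right: white mug, 76 mm across, 90 mm high; origin at the centre of its underside
- notebook: bystander on the desk to the left: notebook lying flat, 212 x 152 x 18 mm; origin at the centre of its underside
- glue: bystander at the far left: white glue bottle, 36 mm across, 100 mm high; origin at the centre of its underside
- stapler: bystander at the far right: black stapler, 120 x 34 x 40 mm; origin at the centre of its underside

How it is judged:
On the way, in this order (a step that is already met when the one before it is completed fails the run):
1. the dial rests in the notch at the index mark, the shackle still in (value of joint dial between -0.15 and 0.15 rad and value of joint shackle below 0.015 m), for 0.1 s.
2. the shackle is pulled out while the padlock is on its seat (value of joint shackle above 0.022 m and z of padlock in the frame of lockbox below 0.11 m), for 0.1 s.
At the end, for the whole second after the job is handed in: The padlock is held by the fingers, not touching the lockbox, its origin at least 95 mm above where it lay on the seat (asked: 10 cm), dial upwards within 20 degrees, shackle at least 20 mm out, moving slower than 5 cm/s (z of padlock in the frame of lockbox above 0.179 m and value of joint shackle above 0.02 m and angle between padlock's own z axis and vertical below 0.35 rad and contact force between the fingers and padlock above 2 N and contact force between padlock and lockbox below 0.1 N and linear speed of padlock below 0.05 m/s); the arm keeps its last pose, push and grip.
It fails at once if a bystander is pushed by more than 30 mm (distance of any of eraser, tape_roll, mug, notebook, glue, stapler from where it was at the start of the episode above 0.03 m).
It also fails if it takes over 58 s, if anything falls off the work surface, if the arm or the gripper's body presses on something with over 40 N, if the wrist force passes 120 N, or if a joint passes its speed limit or range.

## Working session

There is one attempt and no reset: what is moved stays moved. The work goes in short steps, Python scripts to look and compute and a shell command to move; the robot and the scene stay as the last step left them, time stands still between calls to the robot, and variables do not carry over. Pictures are saved under pics/ and viewed, and the job is handed in when it is done.

```bash
mkdir -p pics; ls
cat > h.py <<'E'
import numpy as np, cv2
from workcell import arm, camera, camera_params, silhouettes
from scipy.spatial.transform import Rotation as Rn
def K(p):
    f=240/np.tan(np.radians(p["vertical_fov"])/2)
    return np.array([[f,0,p["cx"]],[0,f,p["cy"]],[0,0,1]]), np.array([p["k1"],0,0,0,0.])
def save(n,pic): cv2.imwrite(n,pic[:,:,::-1])
def unproj(p,uv,d):
    k,D=K(p); x=cv2.undistortPoints(np.array(uv,float).reshape(-1,1,2),k,D).reshape(-1,2)
    c=np.c_[x,np.ones(len(x))]*np.array(d,float).reshape(-1,1)
    R=cv2.Rodrigues(np.array(p["rvec"],float))[0]; return (c-np.array(p["tvec"]).reshape(1,3))@R
def proj(p,X):
    k,D=K(p); return cv2.projectPoints(np.array(X,float).reshape(-1,1,3),np.array(p["rvec"],float),np.array(p["tvec"],float),k,D)[0].reshape(-1,2)
def planez(p,uv,z):
    a=unproj(p,uv,np.ones(len(uv))); R=cv2.Rodrigues(np.array(p["rvec"],float))[0]; c=-R.T@np.array(p["tvec"]).reshape(3)
    s=(z-c[2])/(a[:,2]-c[2]); return c+(a-c)*s[:,None]
def toolR():
    s=arm.observe(); return Rn.from_euler('xyz',s["eef_rot"]).as_matrix(), np.array(s["tcp_pos"])
E
python3 - <<'E'
from h import *
s=arm.observe(); print(s, arm.tcp_to_grasp)
R,t=toolR(); print(R.round(3))
for c in ["scene","top","wrist"]:
    pic,d=camera(c); save(f"pics/{c}0.png",pic); np.save(f"{c}0.npy",d); print(c,camera_params(c))
E
```

```text
pics
{'t': 0.0, 'qpos': array([ 1.27583364,  0.41189023, -0.01271391,  1.59705115,  0.00558154,
        1.13427933, -0.08224774]), 'qd': array([-0.0005111 ,  0.00063676, -0.00101885, -0.00083323, -0.0015555 ,
       -0.00028679, -0.00113882]), 'tau': array([-3.67494204e-04, -6.00625992e+01,  6.82033394e-01, -2.99427491e+01,
        1.38883709e-02,  1.06554743e-02,  2.03485808e-05]), 'tcp_pos': array([ 0.14037086, -0.60852726,  0.23045616]), 'eef_rot': array([-1.51078126,  1.56920359,  1.85754493]), 'wrist_force': array([-0.49730766, -0.07170767,  1.23414233]), 'ft_torque': array([-0.00787463, -0.02035096, -0.00156144]), 'finger_gap': 0.08559727754359628} 0.0187
[[-0.     0.225 -0.974]
 [ 0.002 -0.974 -0.225]
 [-1.    -0.002  0.   ]]
scene {'vertical_fov': 43.02383120071614, 'cx': 315.56975580102613, 'cy': 244.62868019499, 'k1': -0.11254310609290191, 'rvec': array([ 1.62940261,  1.78843727, -0.85574562]), 'tvec': array([ 0.05687298, -0.27149001,  1.94199696])}
top {'vertical_fov': 47.29983364877748, 'cx': 321.094328291299, 'cy': 238.69575174174784, 'k1': -0.08252478128139178, 'rvec': array([ 2.10703424, -2.16593887,  0.1556891 ]), 'tvec': array([0.03407648, 0.60530894, 1.27116834])}
wrist {'vertical_fov': 66.30601269643894, 'cx': 312.7163506769406, 'cy': 243.06667249388062, 'k1': 0.001621633803282526, 'rvec': array([-2.24327906,  1.7842026 ,  0.30041233]), 'tvec': array([-0.62422533, -0.04381342,  0.38134072])}
```

View pics/scene0.png

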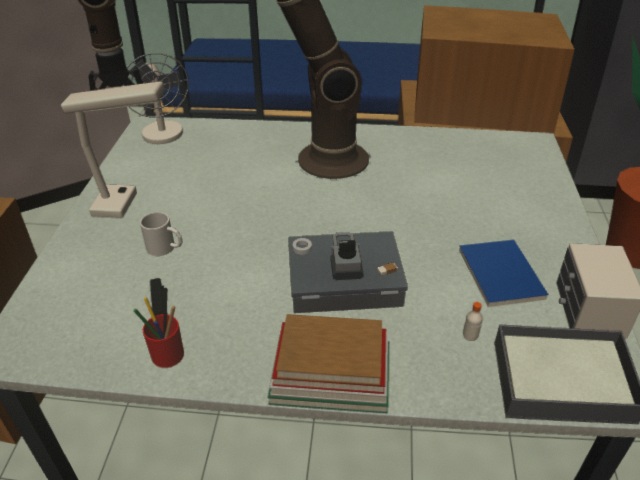

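View pics/top0.png

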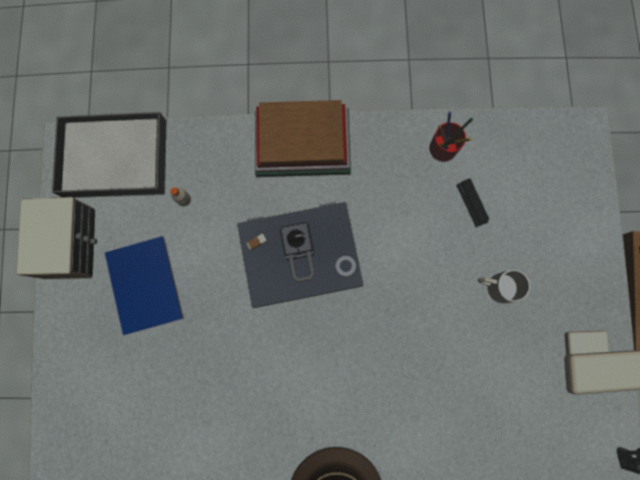

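View pics/wrist0.png

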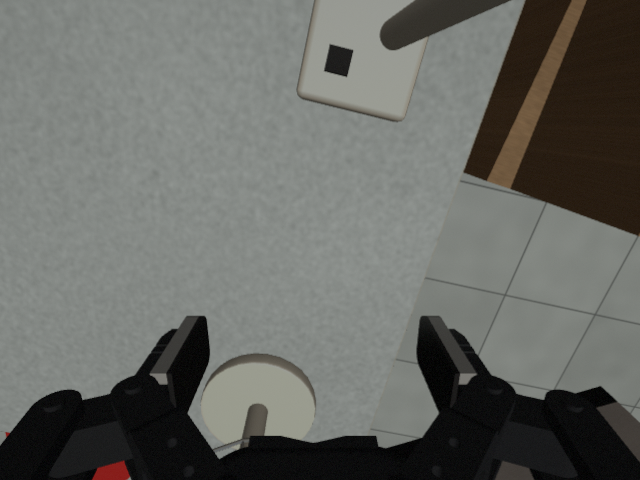

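The top view shows the lockbox with lid corners at about (237,222), (346,203), (362,286) and (253,306). The dial is at (297,238) and the shackle bar at (303,277).

Run:
```python
from h import *
pic,d=camera("top"); p=camera_params("top")
for n in ["lockbox","padlock","dial","shackle","dial_grip","index_mark","hasp_eye"]:
    try: r=silhouettes(n,"top")
    except Exception as e: print(n,e); continue
    print(n,[(round(x["conf"],2),np.round(x["uv"],1),int(x["mask"].sum())) for x in r])
    if n in("lockbox","padlock","shackle") and r:
        v,u=np.nonzero(r[0]["mask"]); ok=d[v,u]>0; X=unproj(p,np.c_[u,v][ok],d[v,u][ok])
        print(n,"z pct",np.percentile(X[:,2],[5,25,50,75,95]).round(4))
        if n=="lockbox":
            rect=cv2.minAreaRect(np.c_[u,v].astype(np.float32)); print(rect, planez(p,cv2.boxPoints(rect),0.07).round(4))
            sel=abs(X[:,2]-.07)<.006; rc=cv2.minAreaRect((X[sel,:2]*1000).astype(np.float32)); print("depth rect",rc)
# zoom
c=pic[190:320,220:380]; save("pics/topz.png",cv2.resize(c,None,fx=5,fy=5,interpolation=cv2.INTER_CUBIC)[:600])
```

```text
lockbox [(0.85, array([301.6, 255.2]), 8427)]
lockbox z pct [0.0653 0.0681 0.0698 0.0717 0.075 ]
((299.310302734375, 253.50221252441406), (88.7972412109375, 113.94679260253906), 78.8453369140625) [[ 0.6511  0.2217  0.07  ]
 [ 0.6969 -0.0463  0.07  ]
 [ 0.4879 -0.0794  0.07  ]
 [ 0.4437  0.1823  0.07  ]]
depth rect ((570.4165649414062, 69.60450744628906), (210.54884338378906, 266.8799133300781), 9.77982234954834)
padlock [(0.83, array([298.5, 242.1]), 1021), (0.49, array([471.2, 202. ]), 717)]
padlock z pct [0.0995 0.1059 0.1154 0.1207 0.1497]
dial [(0.79, array([296.1, 235.4]), 285)]
shackle []
dial_grip [(0.62, array([294.5, 237.8]), 229)]
index_mark [(0.73, array([178.2, 196.5]), 280), (0.7, array([296.9, 245.8]), 1059)]
hasp_eye [(0.56, array([301. , 256.8]), 8794)]
```

View pics/topz.png

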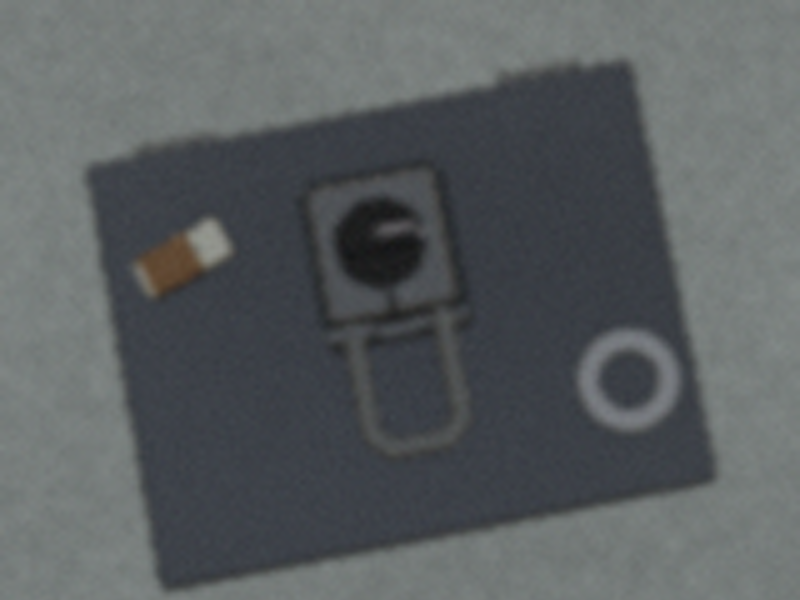

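The white pointer is about 95–100° counter-clockwise of the index mark, so the dial is probably at 3 notches (1.57). Next I check the lamp for obstruction and work out the approach.

Run:
```python
from h import *
d=np.load("top0.npy"); p=camera_params("top")
uv=[(575,340),(600,370),(575,390),(620,385),(628,460),(510,285),(300,430)]
print(unproj(p,uv,[d[v,u] for u,v in uv]).round(3))
R,t=toolR()
pw=camera_params("wrist"); Rc=cv2.Rodrigues(np.array(pw["rvec"]))[0]; c=-Rc.T@pw["tvec"]
print("cam in tool",(R.T@(c-t)).round(4)); print("cam axes in tool\n",(Rc@R).round(3))
for g in [(0.25,-.38,.33),(0.42,-.15,.33),(.56,.07,.33)]:
    print(g,(R.T@(np.array(g)-t)*1000).round(0))
```

```text
[[ 0.345 -0.587  0.029]
 [ 0.305 -0.475  0.371]
 [ 0.273 -0.424  0.376]
 [ 0.276 -0.512  0.367]
 [ 0.134 -0.539  0.326]
 [ 0.484 -0.445  0.004]
 [ 0.153  0.08   0.   ]]
cam in tool [-0.1437 -0.0004 -0.0832]
cam axes in tool
 [[-0.001  1.    -0.   ]
 [-0.327 -0.     0.945]
 [ 0.945  0.001  0.327]]
(0.25, -0.38, 0.33) [ -99. -199. -158.]
(0.42, -0.15, 0.33) [ -99. -384. -375.]
(0.56, 0.07, 0.33) [ -99. -567. -561.]
```

```bash
python3 -m inch '[{"xyz":[0,-20,-5],"spin":-3,"grip":85},{"xyz":[0,-50,-12],"spin":-8,"grip":85},{"xyz":[0,-85,-20],"spin":-14,"grip":85},{"xyz":[0,-120,-28],"spin":-20,"grip":85},{"xyz":[0,-155,-36],"spin":-26,"grip":85},{"xyz":[0,-185,-43],"spin":-31,"grip":85},{"xyz":[0,-210,-48],"spin":-35,"grip":85},{"xyz":[0,-225,-52],"spin":-36,"grip":85}]'
python3 - <<'E'
from h import *
R,t=toolR(); print(t,R.round(3)); print(arm.observe()["qpos"].round(2))
for g in [(0.25,-.18,.28),(0.5,.03,.33)]:
    print(g,(R.T@(np.array(g)-t)*1000).round(0))
E
```

```text
t: 1.22
tcp_pos: [0.1402, -0.3754, 0.2314]
eef_rot: [-1.045, 1.57, 2.957]
wrist_force: [0.1, -0.7, 0.3]
finger_gap: 0.0848
[ 0.14023465 -0.37542324  0.23139986] [[-0.     0.758 -0.652]
 [ 0.    -0.652 -0.758]
 [-1.    -0.     0.   ]]
[ 1.27  0.03 -0.18  2.09  0.01  1.02  0.37]
(0.25, -0.18, 0.28) [ -49.  -44. -220.]
(0.5, 0.03, 0.33) [ -99.    8. -542.]
```

```bash
python3 -m inch '[{"xyz":[-5,2,-25],"spin":-3,"grip":85},{"xyz":[-10,5,-60],"spin":-8,"grip":85},{"xyz":[-20,9,-100],"spin":-13,"grip":85},{"xyz":[-30,12,-140],"spin":-18,"grip":85},{"xyz":[-40,16,-180],"spin":-23,"grip":85},{"xyz":[-45,19,-215],"spin":-27,"grip":85},{"xyz":[-50,22,-245],"spin":-30,"grip":85},{"xyz":[-50,23,-264],"spin":-30,"grip":85}]'
python3 - <<'E'
from h import *
R,t=toolR(); print(t,R.round(3)); print(arm.observe()["qpos"].round(2))
for g in [(0.55,.06,.33)]:
    print(g,(R.T@(np.array(g)-t)*1000).round(0))
E
```

```text
t: 1.88
tcp_pos: [0.3325, -0.188, 0.2828]
eef_rot: [1.236, 1.568, -0.516]
wrist_force: [-0.5, -0.7, -0.3]
finger_gap: 0.085
[ 0.3325136  -0.18804478  0.28279072] [[ 0.002  0.984 -0.18 ]
 [-0.001 -0.18  -0.984]
 [-1.     0.003  0.001]]
[ 0.95 -0.04 -0.53  2.03 -0.02  1.15  0.25]
(0.55, 0.06, 0.33) [ -47.  169. -283.]
```

```bash
python3 -m inch '[{"xyz":[-5,15,-25],"spin":-2,"grip":85},{"xyz":[-10,35,-60],"spin":-5,"grip":85},{"xyz":[-15,55,-97],"spin":-8,"grip":85},{"xyz":[-20,76,-134],"spin":-11,"grip":85},{"xyz":[-25,97,-171],"spin":-14,"grip":85},{"xyz":[-30,118,-208],"spin":-17,"grip":85},{"xyz":[-30,136,-242],"spin":-20,"grip":85},{"xyz":[-30,150,-265],"spin":-20,"grip":85}]'
python3 - <<'E'
from h import *
R,t=toolR(); print(t,R.round(3)); print(arm.observe()["qpos"].round(2))
pic,d=camera("wrist"); p=camera_params("wrist"); save("pics/w1.png",pic); np.save("w1.npy",d); import pickle; pickle.dump(p,open("w1.pkl","wb"))
for n in ["lockbox","padlock","dial","shackle","dial_grip","index_mark"]:
    r=silhouettes(n,"wrist")
    print(n,[(round(x["conf"],2),np.round(x["uv"],1),int(x["mask"].sum())) for x in r])
E
```

```text
t: 2.55
tcp_pos: [0.5293, 0.0494, 0.3135]
eef_rot: [1.481, 1.567, 0.083]
wrist_force: [-0.1, -0.1, 0.2]
finger_gap: 0.0852
[0.52928129 0.04941793 0.31348215] [[ 0.004  0.985  0.173]
 [ 0.     0.173 -0.985]
 [-1.     0.004  0.   ]]
[ 0.48  0.28 -0.82  1.67  0.22  1.28 -0.21]
lockbox [(0.77, array([347. , 149.8]), 42377)]
padlock [(0.79, array([375. , 194.1]), 5972), (0.69, array([310.8, 206. ]), 1426), (0.6, array([345.5, 147.7]), 40558)]
dial [(0.89, array([391., 197.]), 1710), (0.43, array([294.8, 190.2]), 1340)]
shackle [(0.92, array([310.3, 206.9]), 1365)]
dial_grip [(0.59, array([394.4, 197.6]), 1745), (0.18, array([375.8, 193.9]), 5737)]
index_mark [(0.83, array([375.6, 191.4]), 6031)]
```

View pics/w1.png

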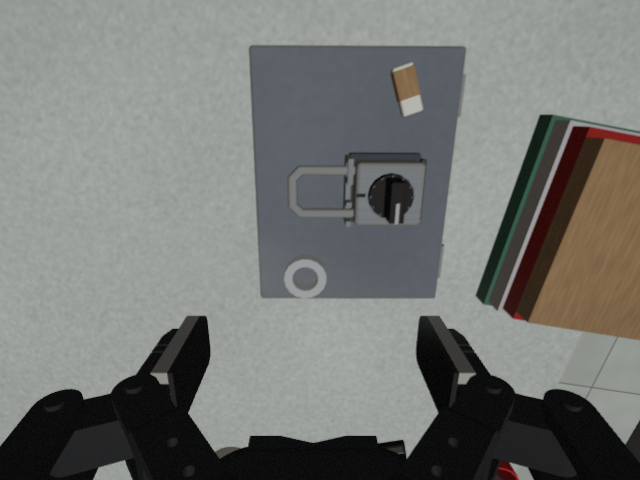

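The wrist view shows the shackle bar at (293,192), the hasp at (349,190), the index mark at (361,196) and the dial at (391,197). The pointer faces down the image to (398,212), which is lock -y, so the dial is at about +90° (1.57). Next I fit the poses.

```bash
cat > fit.py <<'E'
from h import *
import pickle
from scipy.optimize import least_squares
p=pickle.load(open("w1.pkl","rb")); d=np.load("w1.npy"); pic=cv2.imread("pics/w1.png")
pt=camera_params("top")
lidw=np.array([(250,46),(465,46),(436,298),(262,298)],float) # (-x,+y),(+x,+y),(+x,-y),(-x,-y)
lidt=np.array([(237.5,222),(346,203),(362.5,286),(253,307)],float) #(+x,+y),(+x,-y),(-x,-y),(-x,+y)
ob={}
print("wrist lid on z=.07",planez(p,lidw,.07).round(4).tolist()); print("top",planez(pt,lidt,.07).round(4).tolist())
for uv in [(300,120),(420,270),(415,165),(365,215),(391,180),(293,192),(388,192),(350,180)]:
    u,v=uv; dd=d[v-1:v+2,u-1:u+2]; print(uv,unproj(p,[uv],[np.median(dd)]).round(4))
M=lambda q,L:(Rn.from_euler('z',q[3]).as_matrix()@np.array(L).T).T+q[:3]
cw=[(-.103,.133,.07),(.103,.133,.07),(.103,-.133,.07),(-.103,-.133,.07)]
ct=[cw[1],cw[2],cw[3],cw[0]]
for nm,w1,w2 in [("both",1,2),("wrist",1,0.001),("top",0.001,1)]:
    f=lambda q:np.r_[(w1*(proj(p,M(q,cw))-lidw)).ravel(),(w2*(proj(pt,M(q,ct))-lidt)).ravel()] if nm=="both" else np.r_[(w1*(proj(p,M(q,cw))-lidw)).ravel(),(w2*(proj(pt,M(q,ct))-lidt)).ravel()]
    r=least_squares(f,[.57,.07,0,.17]); q=r.x; print(nm,q.round(4),np.degrees(q[3]).round(2),"rms",np.sqrt(np.mean(r.fun**2)).round(2))
    print(" seat",M(q,[(.03,0,.084)]).round(4)," bar",M(q,[(.03-.092,0,.1)]).round(4))
    if nm=="both":
        Q=q; np.save("q.npy",q)
z=cv2.resize(pic[130:250,270:450],None,fx=4,fy=4,interpolation=cv2.INTER_CUBIC)
for L,c in [((.03,0,.150),(0,0,255)),((-.062,0,.1),(0,255,0)),((.003,0,.117),(255,0,0)),((-.002,.03,.116),(255,255,0)),((.062,-.03,.116),(255,255,0)),((-.002,-.03,.116),(255,255,0)),((.062,.03,.116),(255,255,0))]:
    u=proj(p,M(Q,[L]))[0]; cv2.circle(z,tuple(int(a) for a in ((u-[270,130]+.5)*4-.5)),3,c,-1)
cv2.imwrite("pics/fit1.png",z)
E
python3 fit.py
```

```text
wrist lid on z=.07 [[0.4477, 0.1877, 0.07], [0.6469, 0.223, 0.07], [0.6943, -0.0371, 0.07], [0.493, -0.0722, 0.07]]
top [[0.6484, 0.2153, 0.07], [0.687, -0.0445, 0.07], [0.4881, -0.0763, 0.07], [0.4461, 0.1799, 0.07]]
(300, 120) [[0.5047 0.1309 0.0712]]
(420, 270) [[ 0.666  -0.0056  0.0705]]
(415, 165) [[0.6161 0.1111 0.1152]]
(365, 215) [[0.581  0.0573 0.1166]]
(391, 180) [[0.5927 0.0964 0.1362]]
(293, 192) [[0.5096 0.065  0.105 ]]
(388, 192) [[0.5906 0.087  0.1445]]
(350, 180) [[0.5605 0.087  0.1132]]
both [ 0.5699  0.0724 -0.0061  0.1676] 9.6 rms 2.58
 seat [[0.5994 0.0774 0.0779]]  bar [[0.5087 0.062  0.0939]]
wrist [ 0.571   0.0749 -0.0039  0.1753] 10.05 rms 0.36
 seat [[0.6005 0.0801 0.0801]]  bar [[0.5099 0.0641 0.0961]]
top [ 0.5701  0.0696 -0.0213  0.1592] 9.12 rms 0.33
 seat [[0.5997 0.0743 0.0627]]  bar [[0.5089 0.0597 0.0787]]
```

View pics/fit1.png

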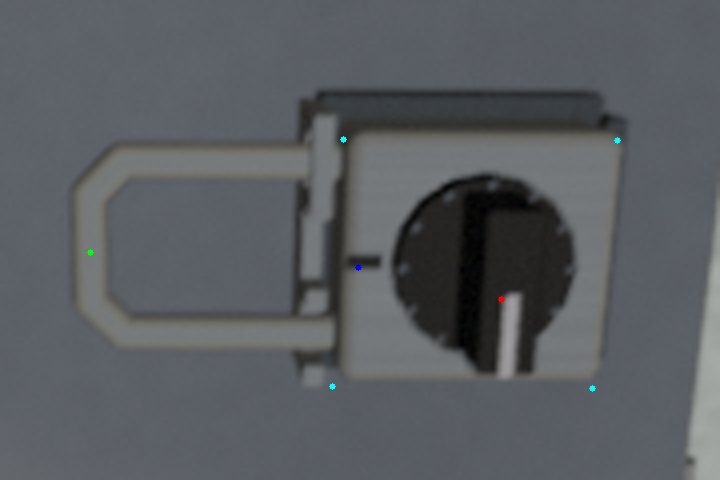

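```bash
python3 -m inch '[{"xyz":[10,10,-5],"spin":0,"grip":60},{"xyz":[25,25,-12],"spin":0,"grip":60},{"xyz":[40,40,-20],"spin":0,"grip":60},{"xyz":[55,52,-26],"spin":0,"grip":60},{"xyz":[70,65,-32],"spin":0,"grip":60},{"xyz":[80,73,-36],"spin":0,"grip":60},{"xyz":[85,78,-38],"spin":0,"grip":60},{"xyz":[85,78,-38],"spin":0,"grip":60}]'
python3 - <<'E'
from h import *
R,t=toolR(); print(t,R.round(3)); print(arm.observe()["qpos"].round(2))
pic,d=camera("wrist"); p=camera_params("wrist"); save("pics/w2.png",pic); np.save("w2.npy",d); import pickle; pickle.dump(p,open("w2.pkl","wb"))
for n in ["padlock","dial","dial_grip"]:
    r=silhouettes(n,"wrist")
    print(n,[(round(x["conf"],2),np.round(x["uv"],1),int(x["mask"].sum())) for x in r])
E
```

```text
t: 3.57
tcp_pos: [0.5978, 0.0941, 0.2271]
eef_rot: [0.129, 1.568, -1.276]
wrist_force: [0.9, 0.1, 0.4]
finger_gap: 0.0603
[0.59783821 0.09408177 0.22710205] [[ 0.001  0.986  0.165]
 [-0.003  0.165 -0.986]
 [-1.     0.     0.003]]
[ 0.31  0.49 -0.77  1.61  0.36  1.18 -0.37]
padlock [(0.64, array([297.6, 259.1]), 9336)]
dial [(0.66, array([308.7, 267.5]), 2803)]
dial_grip [(0.6, array([308.5, 264.9]), 2817)]
```

View pics/w2.png

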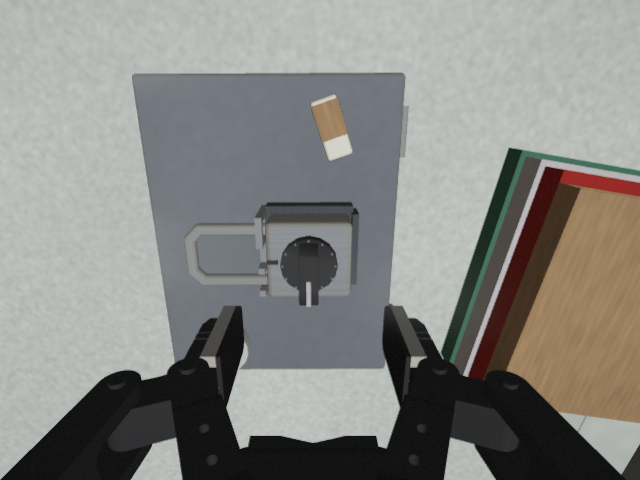

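The dial disc is centred at about (309,263), the bar stands upright in the image, and the pointer end is at (309,300).

Run:
```python
from h import *
import pickle
p=pickle.load(open("w2.pkl","rb")); d=np.load("w2.npy")
print("lid",planez(p,[(135,74),(404,74),(386,368),(176,368)],.07).round(4).tolist())
L=planez(p,[(135,74),(404,74),(386,368),(176,368)],.07); print(L.mean(0), np.degrees(np.arctan2(L[1]-L[0],[1])[1]), np.degrees(np.arctan2((L[1]-L[0])[1],(L[1]-L[0])[0])), np.degrees(np.arctan2((L[2]-L[3])[1],(L[2]-L[3])[0])),np.degrees(np.arctan2(-(L[0]-L[3])[0],(L[0]-L[3])[1])))
print("disc ctr z.124",planez(p,[(309,263)],.124).round(4)); print("face ctr z.116",planez(p,[(266.5,222),(350,222),(352,296),(268,296)],.116).round(4).tolist())
print("bar z .1",planez(p,[(192,254)],.1).round(4), "idx",planez(p,[(272,262.5)],.116).round(4))
for uv in [(300,180),(285,222),(309,295),(309,285),(309,250),(192,254)]:
    u,v=uv; print(uv,unproj(p,[uv],[np.median(d[v-1:v+2,u-1:u+2])]).round(4))
R,t=toolR(); print(proj(p,[t,t-R[:,0]*0.0187]))
pic=cv2.imread("pics/w2.png"); cv2.imwrite("pics/w2z.png",cv2.resize(pic[195:315,175:375],None,fx=4,fy=4,interpolation=cv2.INTER_CUBIC))
```

```text
lid [[0.4469, 0.1839, 0.07], [0.6454, 0.2173, 0.07], [0.693, -0.0429, 0.07], [0.4889, -0.077, 0.07]]
[0.56859168 0.07033252 0.07      ] 1.9088218317318806 9.530593546599937 9.491269881094615 9.143071292454014
disc ctr z.124 [[0.597  0.0768 0.124 ]]
face ctr z.116 [[0.562, 0.1, 0.116], [0.6214, 0.11, 0.116], [0.6348, 0.0518, 0.116], [0.5705, 0.041, 0.116]]
bar z .1 [[0.5059 0.0593 0.1   ]] idx [[0.57   0.0693 0.116 ]]
(300, 180) [[0.5809 0.1265 0.0727]]
(285, 222) [[0.5751 0.1016 0.114 ]]
(309, 295) [[0.599  0.0663 0.1535]]
(309, 285) [[0.5978 0.0731 0.1527]]
(309, 250) [[0.5944 0.093  0.1411]]
(192, 254) [[0.5076 0.062  0.1062]]
[[315.33757259 318.25282959]
 [315.53818468 342.93596968]]
```

View pics/w2z.png

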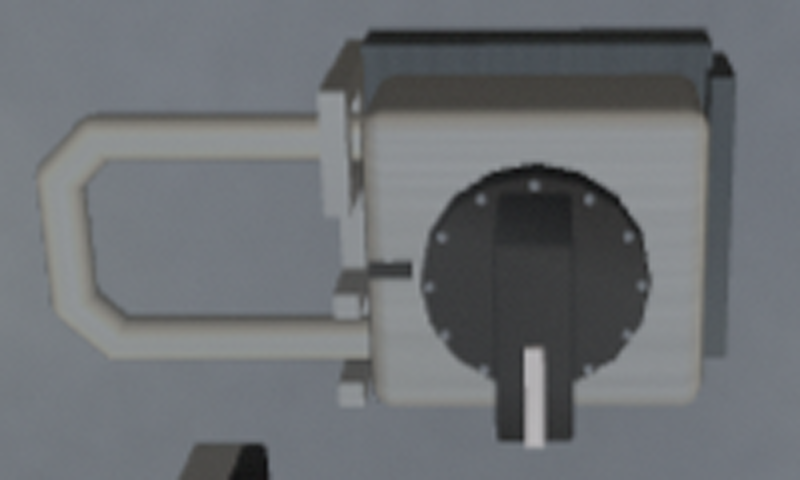

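```bash
python3 -m inch '[{"xyz":[5,-2,8],"spin":0,"grip":45},{"xyz":[20,-4,17],"spin":0,"grip":45},{"xyz":[38,-4,18],"spin":0,"grip":45},{"xyz":[56,-4,18],"spin":0,"grip":40},{"xyz":[74,-4,18],"spin":0,"grip":40},{"xyz":[88,-4,18],"spin":0,"grip":40},{"xyz":[96,-4,18],"spin":0,"grip":40},{"xyz":[98,-4,18],"spin":0,"grip":40}]' 30
python3 - <<'E'
from h import *
R,t=toolR(); print(t,R.round(3)); print(arm.observe()["qpos"].round(2))
pic,d=camera("wrist"); save("pics/w3.png",pic)
E
```

```text
t: 4.43
tcp_pos: [0.5966, 0.0745, 0.1299]
eef_rot: [0.326, 1.567, -1.079]
wrist_force: [-1.4, -0.2, 0.5]
finger_gap: 0.0402
[0.59663983 0.07452756 0.12990987] [[ 0.002  0.986  0.165]
 [-0.003  0.165 -0.986]
 [-1.     0.001  0.004]]
[ 0.3   0.58 -0.72  1.73  0.44  1.   -0.41]
```

View pics/w3.png

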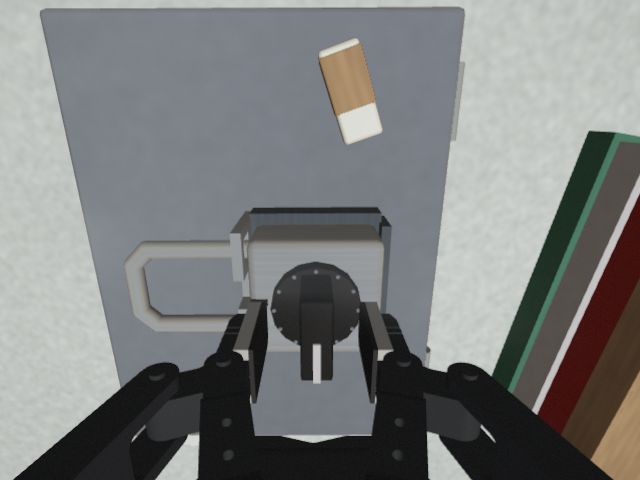

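```bash
python3 -m inch '[{"xyz":[0,0,1],"spin":0,"grip":20},{"xyz":[0,0,1],"spin":0,"grip":8},{"xyz":[0,0,1],"spin":0,"grip":8},{"xyz":[0,0,1],"spin":0,"grip":8},{"xyz":[0,0,1],"spin":0,"grip":8},{"xyz":[0,0,1],"spin":0,"grip":8},{"xyz":[0,0,1],"spin":0,"grip":8},{"xyz":[0,0,1],"spin":0,"grip":8}]' 40
python3 -m inch '[{"xyz":[0,0,0],"spin":3,"grip":8},{"xyz":[0,0,0],"spin":7,"grip":8},{"xyz":[0,0,0],"spin":12,"grip":8},{"xyz":[0,0,0],"spin":17,"grip":8},{"xyz":[0,0,0],"spin":22,"grip":8},{"xyz":[0,0,0],"spin":27,"grip":8},{"xyz":[0,0,0],"spin":30,"grip":8},{"xyz":[0,0,0],"spin":30,"grip":8}]'
python3 - <<'E'
from h import *
R,t=toolR(); s=arm.observe(); print(t,R.round(3),s["ft_torque"].round(3),s["qpos"].round(2))
pic,d=camera("wrist"); save("pics/w4.png",pic)
E
```

```text
t: 5.15
tcp_pos: [0.598, 0.0739, 0.1314]
eef_rot: [0.824, 1.565, -0.582]
wrist_force: [2.7, -0.7, 5.2]
finger_gap: 0.0122
t: 5.82
tcp_pos: [0.598, 0.0735, 0.1317]
eef_rot: [1.147, 1.564, -0.781]
wrist_force: [-0.0, -2.6, 4.2]
finger_gap: 0.0121
[0.5979858  0.07347463 0.13172275] [[ 0.005  0.937 -0.35 ]
 [-0.005 -0.35  -0.937]
 [-1.     0.007  0.003]] [-1.011 -0.092  1.567] [ 0.22  0.54 -0.59  1.73  0.36  0.98 -0.87]
```

View pics/w4.png

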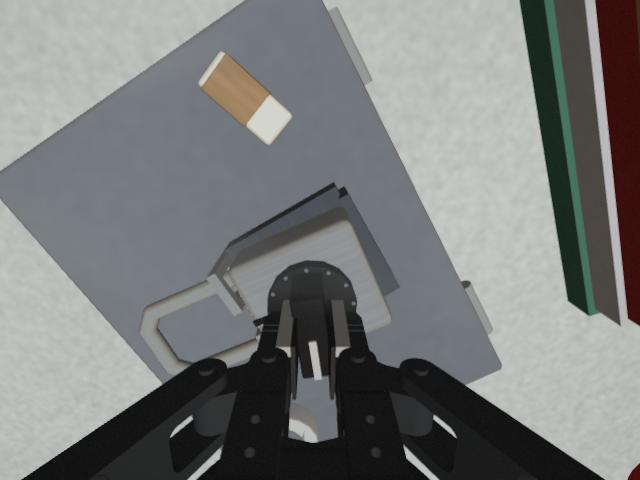

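The dial has turned with the gripper; the pointer at (314,360) is leaning slightly relative to the fingers. Continuing.

```bash
python3 -m inch '[{"xyz":[0,0,0],"spin":4,"grip":8},{"xyz":[0,0,0],"spin":9,"grip":8},{"xyz":[0,0,0],"spin":14,"grip":8},{"xyz":[0,0,0],"spin":19,"grip":8},{"xyz":[0,0,0],"spin":24,"grip":8},{"xyz":[0,0,0],"spin":29,"grip":8},{"xyz":[0,0,0],"spin":32,"grip":8},{"xyz":[0,0,0],"spin":32,"grip":8}]'
python3 - <<'E'
from h import *
R,t=toolR(); s=arm.observe(); print(t,R.round(3),s["ft_torque"].round(3),s["qpos"].round(2))
pic,d=camera("wrist"); save("pics/w5.png",pic)
E
```

```text
t: 6.53
tcp_pos: [0.5978, 0.073, 0.1321]
eef_rot: [1.648, 1.564, -0.839]
wrist_force: [-0.9, -3.2, 5.6]
finger_gap: 0.012
[0.59781332 0.07303275 0.13206488] [[ 0.005  0.609 -0.793]
 [-0.005 -0.793 -0.609]
 [-1.     0.007 -0.001]] [-0.413  0.109 -0.04 ] [ 0.13  0.52 -0.46  1.74  0.28  0.95 -1.36]
```

View pics/w5.png

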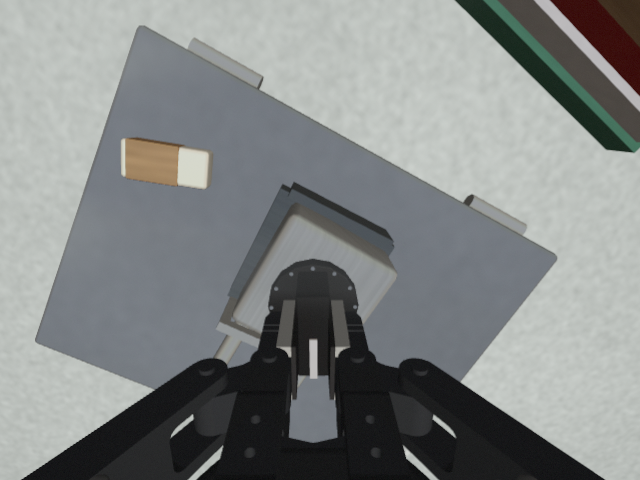

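```bash
python3 -m inch '[{"xyz":[0,0,0],"spin":4,"grip":8},{"xyz":[0,0,0],"spin":9,"grip":8},{"xyz":[0,0,0],"spin":14,"grip":8},{"xyz":[0,0,0],"spin":19,"grip":8},{"xyz":[0,0,0],"spin":24,"grip":8},{"xyz":[0,0,0],"spin":28,"grip":8},{"xyz":[0,0,0],"spin":28,"grip":8},{"xyz":[0,0,0],"spin":28,"grip":8}]'
python3 - <<'E'
from h import *
R,t=toolR(); s=arm.observe(); print(t,R.round(3),s["ft_torque"].round(3),s["qpos"].round(2), np.degrees(np.arctan2(R[1,1],R[0,1])))
pic,d=camera("wrist"); save("pics/w6.png",pic)
E
```

```text
t: 7.25
tcp_pos: [0.598, 0.073, 0.132]
eef_rot: [2.182, 1.564, -0.789]
wrist_force: [-0.2, -1.6, 2.5]
finger_gap: 0.0114
[0.59801356 0.07295807 0.13201375] [[ 0.005  0.17  -0.985]
 [-0.005 -0.985 -0.17 ]
 [-1.     0.006 -0.004]] [-0.222 -0.341 -0.02 ] [ 0.05  0.5  -0.35  1.74  0.21  0.94 -1.79] -80.22523605204132
```

View pics/w6.png

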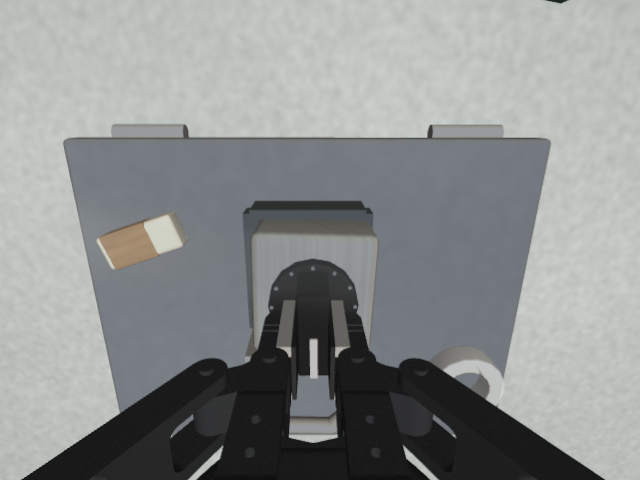

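The pointer now faces the shackle side, straight down the image from the dial. Release, lift and verify.

```bash
python3 -m inch '[{"xyz":[0,0,0],"spin":0,"grip":50},{"xyz":[0,0,0],"spin":0,"grip":50},{"xyz":[0,0,0],"spin":0,"grip":50},{"xyz":[-10,0,0],"spin":0,"grip":60},{"xyz":[-30,0,0],"spin":0,"grip":60},{"xyz":[-55,0,0],"spin":0,"grip":60},{"xyz":[-75,0,0],"spin":0,"grip":60},{"xyz":[-85,0,0],"spin":0,"grip":60}]'
python3 - <<'E'
from h import *
import pickle
R,t=toolR(); s=arm.observe(); print(t,R.round(3),s["ft_torque"].round(3),s["qpos"].round(2), np.degrees(np.arctan2(R[1,1],R[0,1])))
pic,d=camera("wrist"); save("pics/w7.png",pic);  pickle.dump(camera_params("wrist"),open("w7.pkl","wb")); np.save("w7.npy",d)
E
```

```text
t: 7.97
tcp_pos: [0.5986, 0.0739, 0.2204]
eef_rot: [2.516, 1.561, -0.454]
wrist_force: [1.3, 0.4, -0.0]
finger_gap: 0.06
[0.59856789 0.07392209 0.22037958] [[ 0.008  0.17  -0.985]
 [-0.004 -0.985 -0.171]
 [-1.     0.005 -0.008]] [-0.014 -0.024  0.004] [ 0.07  0.41 -0.37  1.65  0.17  1.11 -1.75] -80.18509726399255
```

View pics/w7.png

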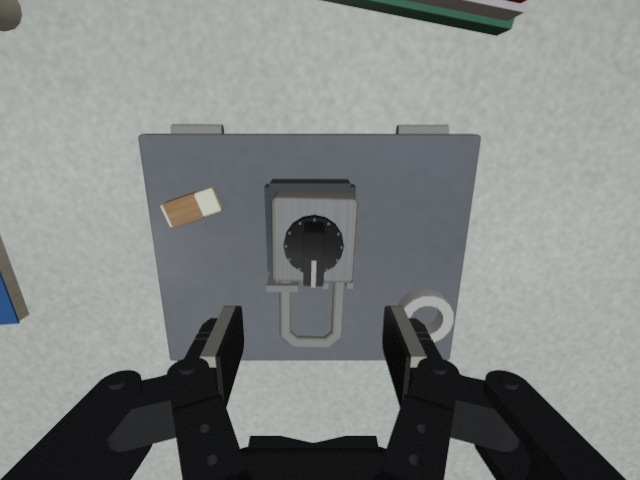

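The dial is at the index mark and the shackle is still in (bar at about (311,342)). Next I'll grip the cross-bar across x and compute the bar position from this view.

Run:
```python
from h import *
import pickle
p=pickle.load(open("w7.pkl","rb"))
L=planez(p,[(140,135),(480,135),(451,359),(170,360)],.07); a=L[1]-L[0];b=L[2]-L[3]
print(L.round(4).tolist(),L.mean(0),np.degrees(np.arctan2(a[0],-a[1])),np.degrees(np.arctan2(b[0],-b[1])))
print("bar",planez(p,[(311,342)],.1).round(4),"disc",planez(p,[(314,245)],.124))
R,t=toolR(); g=np.array([.507,.060,.22]); print((R.T@(g-t)*1000).round(1))
```

```text
[[0.6464, 0.2164, 0.07], [0.691, -0.0424, 0.07], [0.4897, -0.0793, 0.07], [0.4444, 0.1836, 0.07]] [0.56789557 0.06957674 0.07      ] 9.795220184167231 9.783878092087642
bar [[0.5057 0.0587 0.1   ]] disc [[0.59878764 0.0725741  0.124     ]]
[ 0.4 -1.9 93.1]
```

```bash
python3 -m inch '[{"xyz":[0,0,8],"spin":-4,"grip":60},{"xyz":[0,0,22],"spin":-10,"grip":60},{"xyz":[0,-1,40],"spin":-17,"grip":60},{"xyz":[0,-2,58],"spin":-24,"grip":60},{"xyz":[0,-2,74],"spin":-31,"grip":50},{"xyz":[0,-2,86],"spin":-38,"grip":44},{"xyz":[0,-2,92],"spin":-44,"grip":44},{"xyz":[0,-2,93],"spin":-48,"grip":44}]'
python3 -m inch '[{"xyz":[0,0,0],"spin":-4,"grip":44},{"xyz":[0,0,0],"spin":-10,"grip":44},{"xyz":[0,0,0],"spin":-17,"grip":44},{"xyz":[0,0,0],"spin":-24,"grip":44},{"xyz":[0,0,0],"spin":-31,"grip":44},{"xyz":[0,0,0],"spin":-38,"grip":44},{"xyz":[0,0,0],"spin":-41,"grip":44},{"xyz":[0,0,0],"spin":-41,"grip":44}]'
python3 - <<'E'
from h import *
import pickle
R,t=toolR(); s=arm.observe(); print(t,R.round(3),s["qpos"].round(2), np.degrees(np.arctan2(R[1,1],R[0,1])))
pic,d=camera("wrist"); save("pics/w8.png",pic);  p=camera_params("wrist");pickle.dump(p,open("w8.pkl","wb")); np.save("w8.npy",d)
E
```

```text
t: 8.68
tcp_pos: [0.5054, 0.0597, 0.2197]
eef_rot: [1.614, 1.561, -0.513]
wrist_force: [0.1, 0.0, -0.3]
finger_gap: 0.0434
t: 9.35
tcp_pos: [0.5049, 0.0595, 0.2189]
eef_rot: [0.833, 1.562, -0.575]
wrist_force: [-0.6, 0.1, 0.3]
finger_gap: 0.0442
[0.50487834 0.05952467 0.21893266] [[ 0.007  0.987  0.162]
 [-0.005  0.162 -0.987]
 [-1.     0.006  0.006]] [ 0.35  0.3  -0.68  1.86  0.22  1.05 -0.26] 9.297386799754014
```

View pics/w8.png

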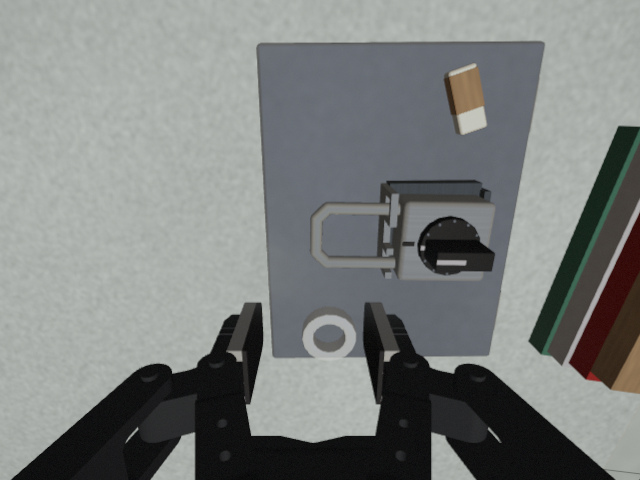

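The shackle bar is at (317,236), the pointer is on the index mark at (408,244), and the tape roll at (329,333) is clear of the fingers.

Run:
```python
from h import *
import pickle
p=pickle.load(open("w8.pkl","rb"));d=np.load("w8.npy")
b=planez(p,[(317,235.5)],.1)[0]; print(b, unproj(p,[(317,236)],[d[236,317]]))
L=planez(p,[(258,43),(544,42),(491,355),(274,357)],.07); print(L.mean(0), np.degrees(np.arctan2(*(L[1]-L[0])[1::-1])))
R,t=toolR(); b[2]=.086; print((R.T@(b-t)*1000).round(1))
```

```text
[0.50804281 0.0589042  0.1       ] [[0.50769595 0.06041154 0.10586591]]
[0.56830055 0.07044234 0.07      ] 9.295353426446798
[133.1   2.1   0.3]
```

```bash
python3 -m inch '[{"xyz":[8,2,0],"spin":0,"grip":40},{"xyz":[28,2,0],"spin":0,"grip":40},{"xyz":[52,2,0],"spin":0,"grip":40},{"xyz":[78,2,0],"spin":0,"grip":40},{"xyz":[100,2,0],"spin":0,"grip":40},{"xyz":[118,2,0],"spin":0,"grip":40},{"xyz":[128,2,0],"spin":0,"grip":40},{"xyz":[131,2,0],"spin":0,"grip":40}]' 40
python3 - <<'E'
from h import *
R,t=toolR(); s=arm.observe(); print(t,R.round(3),s["wrist_force"])
pic,d=camera("wrist"); save("pics/w9.png",pic)
E
```

```text
t: 10.07
tcp_pos: [0.5066, 0.0591, 0.0859]
eef_rot: [0.531, 1.565, -0.882]
wrist_force: [-0.1, 0.9, -0.1]
finger_gap: 0.0402
[0.50663095 0.05912807 0.08591318] [[ 0.004  0.988  0.157]
 [-0.005  0.157 -0.988]
 [-1.     0.003  0.005]] [-0.08515077  0.8780976  -0.09292364]
```

View pics/w9.png

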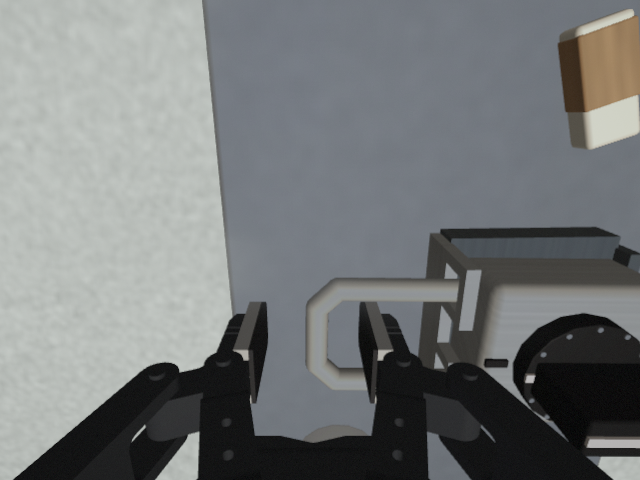

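The bar at (317,330) stands between the fingers, and the inner finger is between the legs (rows 290 and 378). Close, then pull.

```bash
python3 -m inch '[{"xyz":[0,0,0],"spin":0,"grip":20},{"xyz":[0,0,0],"spin":0,"grip":4},{"xyz":[0,0,0],"spin":0,"grip":4},{"xyz":[0,0,0],"spin":0,"grip":4},{"xyz":[0,0,0],"spin":0,"grip":4},{"xyz":[0,0,0],"spin":0,"grip":4},{"xyz":[0,0,0],"spin":0,"grip":4},{"xyz":[0,0,0],"spin":0,"grip":4}]' 50
python3 -m inch '[{"xyz":[0,-2,0],"spin":0,"grip":4},{"xyz":[0,-5,0],"spin":0,"grip":4},{"xyz":[0,-9,0],"spin":0,"grip":4},{"xyz":[0,-13,0],"spin":0,"grip":4},{"xyz":[0,-17,0],"spin":0,"grip":4},{"xyz":[0,-21,0],"spin":0,"grip":4},{"xyz":[0,-25,0],"spin":0,"grip":4},{"xyz":[0,-25,0],"spin":0,"grip":4}]'
python3 - <<'E'
from h import *
R,t=toolR(); s=arm.observe(); print(t,R.round(3),s["wrist_force"])
pic,d=camera("wrist"); save("pics/w10.png",pic)
E
```

```text
t: 10.78
tcp_pos: [0.5076, 0.0592, 0.087]
eef_rot: [0.769, 1.563, -0.644]
wrist_force: [1.3, -0.7, 2.3]
finger_gap: 0.0066
t: 11.45
tcp_pos: [0.4817, 0.055, 0.0867]
eef_rot: [0.6, 1.564, -0.813]
wrist_force: [-0.0, 0.2, 2.6]
finger_gap: 0.0066
[0.48168687 0.05502285 0.08672449] [[ 0.005  0.988  0.157]
 [-0.005  0.157 -0.988]
 [-1.     0.004  0.006]] [-0.04690342  0.19571951  2.6186885 ]
```

View pics/w10.png

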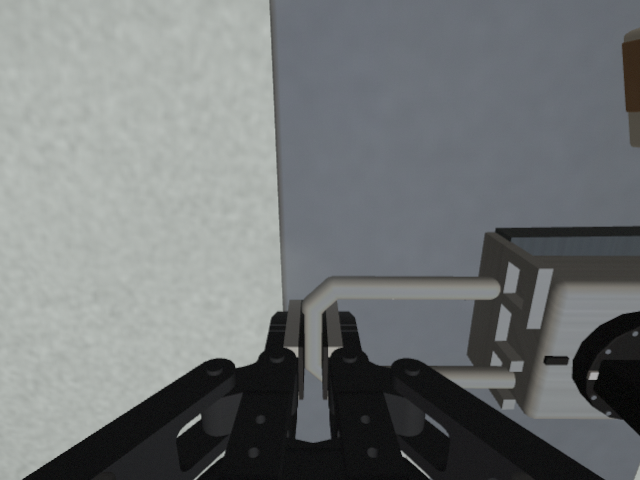

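The free leg's tip, at (497,288), is out of the hasp eye. I'll pull a little further to the stop.

```bash
python3 -m inch '[{"xyz":[0,-1,0],"spin":0,"grip":4},{"xyz":[0,-2,0],"spin":0,"grip":4},{"xyz":[0,-3,0],"spin":0,"grip":4},{"xyz":[0,-4,0],"spin":0,"grip":4},{"xyz":[0,-4,0],"spin":0,"grip":4},{"xyz":[0,-4,0],"spin":0,"grip":4},{"xyz":[0,-4,0],"spin":0,"grip":4},{"xyz":[0,-4,0],"spin":0,"grip":4}]'
python3 -m inch '[{"xyz":[0,0,0],"spin":0,"grip":15},{"xyz":[0,0,0],"spin":0,"grip":25},{"xyz":[0,0,0],"spin":0,"grip":25},{"xyz":[-10,0,0],"spin":0,"grip":25},{"xyz":[-35,0,0],"spin":0,"grip":25},{"xyz":[-70,0,0],"spin":0,"grip":40},{"xyz":[-105,0,0],"spin":0,"grip":70},{"xyz":[-130,0,0],"spin":0,"grip":85}]'
python3 - <<'E'
from h import *
import pickle
R,t=toolR(); s=arm.observe(); print(t,R.round(3),s["wrist_force"])
pic,d=camera("wrist"); save("pics/w11.png",pic);pickle.dump(camera_params("wrist"),open("w11.pkl","wb")); np.save("w11.npy",d)
E
```

```text
t: 12.17
tcp_pos: [0.4777, 0.0544, 0.0866]
eef_rot: [0.504, 1.564, -0.909]
wrist_force: [1.2, 0.2, 2.3]
finger_gap: 0.0071
t: 12.83
tcp_pos: [0.4772, 0.0558, 0.2199]
eef_rot: [0.71, 1.563, -0.702]
wrist_force: [0.9, 0.3, -0.0]
finger_gap: 0.0605
[0.4772141  0.05576703 0.21987506] [[ 0.006  0.987  0.158]
 [-0.005  0.158 -0.987]
 [-1.     0.005  0.006]] [ 0.92247404  0.31552786 -0.00116338]
```

View pics/w11.png

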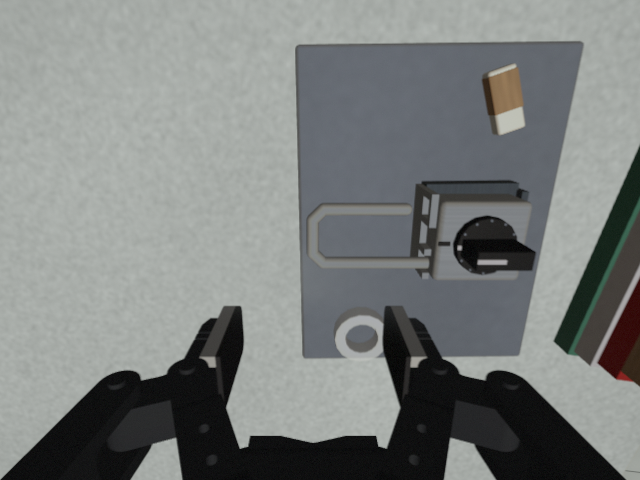

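The shackle is fully out: its free tip at (410,210) stands clear of the plate, and the dial is still on the mark. Now to grip the body across y.

```bash
python3 -m inch '[{"xyz":[0,8,0],"spin":4,"grip":80},{"xyz":[0,24,0],"spin":10,"grip":80},{"xyz":[0,45,0],"spin":17,"grip":80},{"xyz":[0,68,0],"spin":24,"grip":80},{"xyz":[0,90,0],"spin":31,"grip":76},{"xyz":[0,108,1],"spin":38,"grip":76},{"xyz":[0,119,1],"spin":45,"grip":76},{"xyz":[0,122,1],"spin":50,"grip":76}]'
python3 -m inch '[{"xyz":[0,0,0],"spin":4,"grip":76},{"xyz":[0,0,0],"spin":10,"grip":76},{"xyz":[0,0,0],"spin":17,"grip":76},{"xyz":[0,0,0],"spin":24,"grip":76},{"xyz":[0,0,0],"spin":31,"grip":76},{"xyz":[0,0,0],"spin":36,"grip":76},{"xyz":[0,0,0],"spin":40,"grip":76},{"xyz":[0,0,0],"spin":40,"grip":76}]'
python3 - <<'E'
from h import *
import pickle
R,t=toolR(); s=arm.observe(); print(t,R.round(3),s["qpos"].round(2), np.degrees(np.arctan2(R[1,1],R[0,1])))
pic,d=camera("wrist"); save("pics/w12.png",pic);p=camera_params("wrist");pickle.dump(p,open("w12.pkl","wb")); np.save("w12.npy",d)
E
```

```text
t: 13.55
tcp_pos: [0.6012, 0.0751, 0.2249]
eef_rot: [1.951, 1.559, -0.34]
wrist_force: [-0.9, -0.1, 1.1]
finger_gap: 0.0761
t: 14.22
tcp_pos: [0.6008, 0.0754, 0.2252]
eef_rot: [2.659, 1.559, -0.333]
wrist_force: [0.1, -0.5, 0.7]
finger_gap: 0.0763
[0.60076642 0.07538722 0.22523462] [[ 0.011  0.149 -0.989]
 [-0.004 -0.989 -0.149]
 [-1.     0.005 -0.01 ]] [ 0.05  0.4  -0.35  1.64  0.16  1.11 -1.76] -81.41153913882488
```

View pics/w12.png

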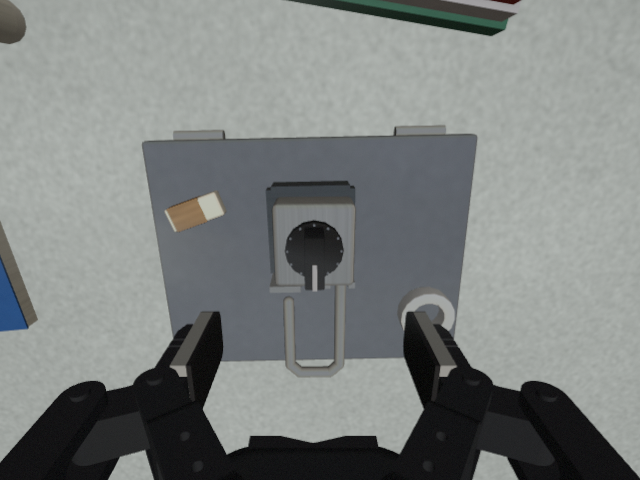

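Run:
```python
from h import *
import pickle
p=pickle.load(open("w12.pkl","rb"))
print("disc",planez(p,[(314,249)],.124).round(4)); F=planez(p,[(274,204),(355,204),(354,287),(273,287)],.116); print("face",F.round(4).tolist(),F.mean(0))
a=F[1]-F[0]; print(np.degrees(np.arctan2(a[0],-a[1])))
L=planez(p,[(144,142),(476,135),(448,358),(170,361)],.07); a=L[1]-L[0];b=L[2]-L[3]; print(L.mean(0),np.degrees(np.arctan2(a[0],-a[1])),np.degrees(np.arctan2(b[0],-b[1])))
yaw=np.radians(9.6); c=np.array([.5686,.0705])
for n,uv,z in [("eraser",[(223,208),(212,192)],.082),("tape",[(401,313),(428,290)],.086)]:
    X=planez(p,uv,z)[:,:2]-c; M=np.array([[np.cos(yaw),np.sin(yaw)],[-np.sin(yaw),np.cos(yaw)]]); print(n,(X@M.T*1000).round(0).tolist())
R,t=toolR(); print((R.T@(np.array([.5978,.0743,.09])-t)*1000).round(1))
```

```text
disc [[0.5963 0.0733 0.124 ]]
face [[0.6224, 0.1057, 0.116], [0.6311, 0.0494, 0.116], [0.5679, 0.038, 0.116], [0.5587, 0.0987, 0.116]] [0.59500699 0.07297854 0.116     ]
8.7590813466906
[0.56678895 0.07208169 0.07      ] 9.983679759845506 9.308529700879546
eraser [[49.0, 70.0], [62.0, 78.0]]
tape [[-46.0, -77.0], [-24.0, -99.0]]
[135.1  -0.2   4.5]
```

Both bystanders are at least 70 mm off the centreline, so the fingers clear them. Descend.

```bash
python3 -m inch '[{"xyz":[8,0,3],"spin":-1,"grip":76},{"xyz":[28,0,5],"spin":-1,"grip":76},{"xyz":[52,0,5],"spin":-1,"grip":76},{"xyz":[78,0,5],"spin":-1,"grip":76},{"xyz":[102,0,5],"spin":-1,"grip":76},{"xyz":[120,0,5],"spin":-1,"grip":76},{"xyz":[131,0,5],"spin":-1,"grip":76},{"xyz":[134,0,5],"spin":-1,"grip":76}]' 90
python3 - <<'E'
from h import *
R,t=toolR(); s=arm.observe(); print(t,R.round(3),s["wrist_force"])
pic,d=camera("wrist"); save("pics/w13.png",pic)
E
```

```text
t: 14.93
tcp_pos: [0.5957, 0.0738, 0.0888]
eef_rot: [2.441, 1.563, -0.527]
wrist_force: [-0.4, 0.5, 0.7]
finger_gap: 0.0763
[0.59573093 0.0737757  0.08875745] [[ 0.007  0.173 -0.985]
 [-0.004 -0.985 -0.173]
 [-1.     0.005 -0.006]] [-0.41406637  0.46665399  0.7339641 ]
```

View pics/w13.png

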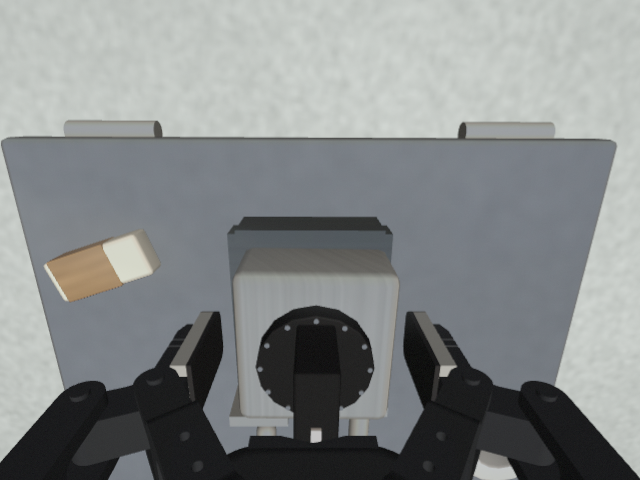

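The fingers stand either side of the padlock with no contact force. Close.

```bash
python3 -m inch '[{"xyz":[0,0,0],"spin":0,"grip":66},{"xyz":[0,0,0],"spin":0,"grip":54},{"xyz":[0,0,0],"spin":0,"grip":50},{"xyz":[0,0,0],"spin":0,"grip":50},{"xyz":[0,0,0],"spin":0,"grip":50},{"xyz":[0,0,0],"spin":0,"grip":50},{"xyz":[0,0,0],"spin":0,"grip":50},{"xyz":[0,0,0],"spin":0,"grip":50}]' 100
python3 -m inch '[{"xyz":[-1,0,0],"spin":0,"grip":50},{"xyz":[-3,0,0],"spin":0,"grip":50},{"xyz":[-6,0,0],"spin":0,"grip":50},{"xyz":[-10,0,0],"spin":0,"grip":50},{"xyz":[-14,0,0],"spin":0,"grip":50},{"xyz":[-18,0,0],"spin":0,"grip":50},{"xyz":[-21,0,0],"spin":0,"grip":50},{"xyz":[-22,0,0],"spin":0,"grip":50}]'
python3 - <<'E'
from h import *
R,t=toolR(); s=arm.observe(); print(t,R.round(3),s["wrist_force"])
pic,d=camera("wrist"); save("pics/w14.png",pic)
E
```

```text
t: 15.65
tcp_pos: [0.5971, 0.0741, 0.091]
eef_rot: [2.623, 1.56, -0.345]
wrist_force: [-1.7, -0.2, 6.4]
finger_gap: 0.0581
t: 16.32
tcp_pos: [0.5972, 0.0742, 0.1138]
eef_rot: [2.656, 1.559, -0.312]
wrist_force: [-0.3, 0.5, -4.0]
finger_gap: 0.0578
[0.597171   0.07422956 0.11377463] [[ 0.011  0.173 -0.985]
 [-0.004 -0.985 -0.173]
 [-1.     0.006 -0.011]] [-0.26355071  0.45330658 -4.04476734]
```

View pics/w14.png

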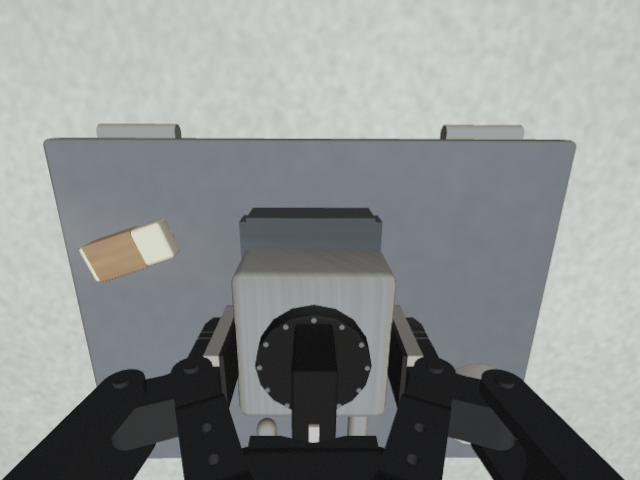

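The padlock comes up with the fingers (load about 4 N) and the free leg hangs clear. Lifting on.

```bash
python3 -m inch '[{"xyz":[-4,0,0],"spin":0,"grip":50},{"xyz":[-14,0,0],"spin":0,"grip":50},{"xyz":[-30,0,0],"spin":0,"grip":50},{"xyz":[-48,0,0],"spin":0,"grip":50},{"xyz":[-66,0,0],"spin":0,"grip":50},{"xyz":[-82,0,0],"spin":0,"grip":50},{"xyz":[-94,0,0],"spin":0,"grip":50},{"xyz":[-100,0,0],"spin":0,"grip":50}]'
python3 -m inch '[{"xyz":[-3,0,0],"spin":0,"grip":50},{"xyz":[-6,0,0],"spin":0,"grip":50},{"xyz":[-8,0,0],"spin":0,"grip":50},{"xyz":[-8,0,0],"spin":0,"grip":50},{"xyz":[-8,0,0],"spin":0,"grip":50},{"xyz":[-8,0,0],"spin":0,"grip":50},{"xyz":[-8,0,0],"spin":0,"grip":50},{"xyz":[-8,0,0],"spin":0,"grip":50}]'
python3 - <<'E'
from h import *
R,t=toolR(); s=arm.observe(); print(t,R.round(3),s["wrist_force"],abs(s["qd"]).max())
pic,d=camera("wrist"); save("pics/w15.png",pic); pw=camera_params("wrist")
for uv in [(250,285),(385,285),(250,400),(385,400)]: print(uv,unproj(pw,[uv],[d[uv[1],uv[0]]]).round(4))
pic,d=camera("scene"); p=camera_params("scene"); u,v=proj(p,[t])[0].astype(int); print(u,v); save("pics/s15.png",cv2.resize(pic[v-90:v+90,u-120:u+120],None,fx=3.3,fy=3.3,interpolation=cv2.INTER_CUBIC))
E
```

```text
t: 17.03
tcp_pos: [0.5967, 0.0749, 0.2161]
eef_rot: [2.741, 1.556, -0.227]
wrist_force: [1.1, 0.3, -2.7]
finger_gap: 0.058
t: 17.7
tcp_pos: [0.5965, 0.0749, 0.2237]
eef_rot: [2.727, 1.557, -0.242]
wrist_force: [-0.6, -0.6, -3.8]
finger_gap: 0.0576
[0.59645439 0.07487287 0.22366586] [[ 0.013  0.173 -0.985]
 [-0.003 -0.985 -0.173]
 [-1.     0.006 -0.013]] [-0.61877622 -0.61402707 -3.83771082] 0.0034681955299762065
(250, 285) [[0.6188 0.1016 0.25  ]]
(385, 285) [[0.6265 0.0543 0.2491]]
(250, 400) [[0.5687 0.0957 0.2493]]
(385, 400) [[0.5753 0.0415 0.2464]]
347 215
```

View pics/w15.png

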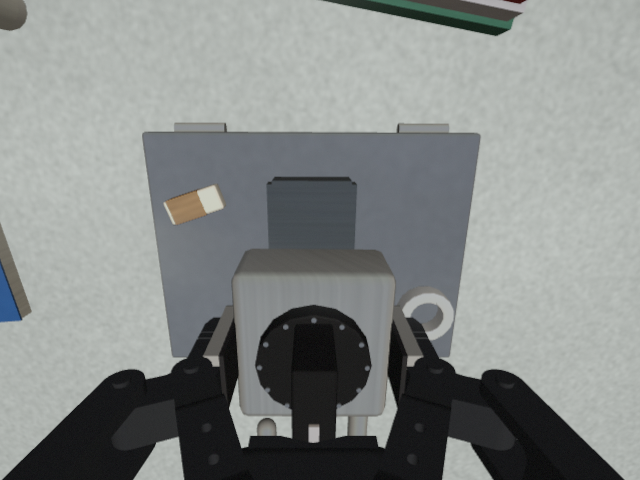

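View pics/s15.png

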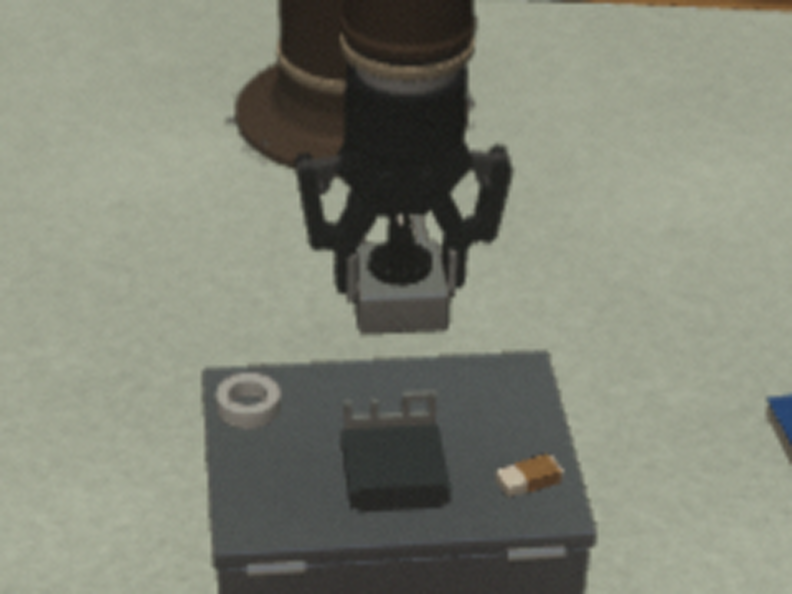

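The face is at z ≈ 0.249, up 132 mm and level within about 2 mm. The free leg's tip shows outside the body at (267,428), and the eraser and tape are undisturbed. Handing in.

```bash
python3 -c "
from h import *
print(arm.sign_off())"
```

```text
the job is handed in; nothing more can be done
None
```

The padlock is off the lockbox and held up with its shackle open, and the job is handed in at about 17.8 s; sign-off gave no verdict. I turned the dial three notches clockwise to the index mark and checked it with the wrist camera. I then gripped the cross-bar and pulled the shackle about 30 mm to its stop, gripped the body across y at 100 N and lifted it.

**Last checks:**
- **Height and attitude:** the padlock face stands at z ≈ 0.249 m against 0.116 m on the seat, a rise of about 13 cm. It is level within about 2–4 mm across the face and the arm is still.
- **Grip and load:** the wrist carries about 4 N and the finger opening is steady at 58 mm.
- **Shackle:** its free leg's tip shows outside the body, so it is open. Where it had stood clear of the hasp was seen before the lift.
- **Bystanders:** the eraser and tape roll look unmoved in the pictures. I did not measure the mug, notebook, glue and stapler at the end, but the arm did not come near them.

**Disagreements:** the top and wrist cameras differed by about 5 mm in y on where the lockbox stands, and I went by the wrist views. The wrist torque reading jumped to about 1.6 N m partway through turning the dial, which I could not explain. It dropped back to near zero by the next step, so I judged the dial by the pictures and not by the clicks.

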